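# Nest the treat cups and shut the counter bay

### The arm

A 6-joint arm with a two-finger parallel gripper is mounted at the origin on the work surface. World frame = base frame: x ahead of the robot, y to its left, z up, the work surface at z = 0. Lengths are in mm, angles in rad, forces in N, time in s.
With the tool pointing down it reaches from about 275 to 1000 mm from the base axis. Payload 8.4 kg.
Tool frame: the origin (TCP) lies midway between the tips of the shut fingers; the grasp point (between the pads) lies 19 mm behind it; z points along the fingers, y is the line along which they close (so a half turn about z gives the same grasp; the last joint's range is limited). The gripper opens to 85 mm and grips with 20 to 120 N. Pads are 22 mm wide; open, the fingers measure 114 mm over their backs; the gripper's body (76 mm by 85 mm) begins 54 mm behind the grasp point. The pads swing forward as they close: fully open they stand 13 mm farther back than shut.
Start: joints at [1.181, 0.353, 1.633, -0, 1.155, -0.002], TCP at [236.344, 578.592, 199.881] pointing down, gripper open.
Joint ranges: [-2.63, 2.63], [-0.92, 2.1], [0.06, 2.66], [-1.3, 4.44], [0, 2.69], [-3.02, 3.02]. Speed limits (rad/s): [2.22, 2.22, 2.79, 3.14, 3.14, 3.14].

### API

Orientations are given as a rotation vector (axis times angle).
In Python, from cell import * gives the robot as it stands.
- The arm moves only by the tool servo_tool, never from a script. Its argument "motion" is a list of rows, each a list of 7 numbers: the turn, a rotation vector about the tool's x, y, z in degrees, then the shift along the tool's x, y, z in m, then the opening, from 0 (shut) to 1 (fully open). In form: [[wx, wy, wz, x, y, z, hand], ...]. A call has 1 to 10 rows; each row shifts and turns the commanded pose from where the row before left it, along the tool's axes as they then stand; what a row does not reach is not made up. A row lasts 1/8 s, in which the tool goes at most 62.5 mm and 10.7 degrees, less where a joint would pass 70% of its speed; a pose out of reach is approached as far as the arm can. A call is refused whole if a number of a shift passes 0.0625 or a number of a turn 10.7, either way. A call with a gripper value outside its range is refused whole. The fingers move at their own pace and stop on an object; "squeeze" is the grip in N (left out, the last holds). Time passes only in rows, so rows that do not move let the fingers close. It gives the time, the measured TCP pose, the force, the opening and the grip force at its end, in the units of the state.
- get_state(): the state, without advancing time (a new reading comes with each control period).
- camera(name): name is "scene" or "top" or "wrist"; returns a dict with "color" (420x560x3 uint8, red, green, blue), "fovy" (degrees; the focal length in pixels is half the picture's height over the tangent of half this angle, whatever the lens; pixels are square), "cx", "cy" (the principal point, pixels), "R" (3x3) and "t" (3): a world point X has camera coordinates R X + t; the wrist camera has in their place "T_tool_cam" (4x4, takes a point from camera to tool coordinates, whose origin is the TCP and whose axes are the flange's). Camera axes: x right, y down, z forward; pixel columns grow to the right and rows downward; lengths in mm; the calibration is good to about 2 mm. The wrist camera is an equidistant fisheye: a pixel r from the principal point sees the ray r / f radians off the axis. A picture is of the moment at which its call begins: read the wrist's pose just before it. There is no depth.
- hand_in(): hands the job in; it is judged then, once.
The state is a dict: "t": time; "joint_pos": joint angles; "dq": joint speeds; "tau": joint torques, N m; "tcp_pos": TCP position; "eef_rot": TCP orientation; "force": force on the tool from outside, world axes, zero at the start; "moment": the same for the moment, N m; "gripper_width": finger opening in mm; "grasp_force": force on a finger pad.
Only numpy, scipy, OpenCV 4.12 (cv2) and the standard library are available. Lean on these libraries where they do the work, as an engineer would, in place of code of your own. Each camera call takes 0.05 s, during which the arm holds its last target. There are 200 camera calls.

### The job

Tidy away the steel treat cups on the shop counter: nest all three by width inside the open-topped bay, with the widest cup staying in the bay, the middle cup standing upright on its floor and the narrowest cup standing upright on the floor of the middle one. Lower the cups in rather than dropping them, and push the bay's gate fully shut until it snaps past its spring catch. Leave the bin, the jar and the bone biscuit where they are.

Things in the scene. Friction and masses are not known exactly. Their poses are not given: they have to be found in the camera images.
- wide_cup: Widest and shallowest cup, already standing in the bay: 84 mm across the rim, 76 mm at the foot, 52 mm tall; mouth 76 mm inside, floor about 69 mm across. Stainless steel, round, open top, tapering to the foot; wall and floor 4 mm thick. Origin: centre of its underside, z up its axis. 
- middle_cup: Middle cup, on the counter to the robot's right: 62 mm across the rim, 52 mm at the foot, 72 mm tall; mouth 54 mm inside, floor about 44 mm across; about 0.12 kg. Stainless steel, round, open top, tapering to the foot; wall and floor 4 mm thick. Origin: centre of its underside, z up its axis. Nested, its underside is 4 mm above the wide cup's, its rim 24 mm above the wide cup's.
- narrow_cup: Narrowest and tallest cup, on the counter to the robot's right: 42 mm across the rim, 34 mm at the foot, 92 mm tall; about 0.08 kg. Stainless steel, round, open top, tapering to the foot; wall and floor 4 mm thick. Origin: centre of its underside, z up its axis. Nested, its underside is 4 mm above the middle cup's, its rim 24 mm above the middle cup's.
- bay: Low slate-blue bay fixed on the counter to the robot's left, open top: 170 x 170 mm outside, three walls 55 mm high and 10 mm thick, floor 8 mm thick; its fourth side (its own -x) is the gate. Origin: centre of its underside; x from the gate to the back wall, y towards the hinge side. A small steel spring roller catch sits inside by the gate, at the -y wall.
- gate (a joint): Gate angle in rad: 0 fully shut, growing as it swings out (to 1.6). A slate-blue upright panel 170 mm long, 12 mm thick, top edge 79 mm above the counter, on a vertical hinge; it stays where it is left. Below about 0.1 rad the spring catch resists (about 5 N at 100 mm from the hinge); past about 0.04 rad it snaps in and holds at 0.
- gate_hinge (a point): Point on the gate's vertical hinge axis, level with its top edge (79 mm above the counter); in the bay's frame at x = -92 mm, y = +85 mm. It turns with the gate: its -y axis points along the gate to the free edge, its -x axis out of the gate's outer face (6 mm from the axis).
- gate_push (a point): Point on the gate's outer face at which to push: 100 mm from the hinge along the gate, 64 mm above the counter. It turns with the gate; its -x axis points out of that face. A small brass knob stands 26 mm out of the same face 145 mm from the hinge, 35 mm above the counter.
- treat_bin: Bystander: open cardboard bin of biscuits, 160 x 110 mm, 100 mm high. Origin: centre of its underside.
- treat_jar: Bystander: amber glass jar with a lid, 72 mm across, 105 mm tall. Origin: centre of its underside.
- bone_biscuit: Bystander: bone-shaped biscuit lying flat, about 90 x 46 mm, 14 mm thick. Origin: centre of its underside.
Things that resemble listed ones, but are neither listed nor needed, are in the scene too. Leave any yellow look-alike of the narrow_cup alone.

How it is judged (in metres and radians):
At the end, for the whole second after the job is handed in: Each cup upright (within 0.1 rad) and at rest; narrowest on the floor of the middle one, middle on the floor of the widest (undersides within 5 mm of seated, axes within 11 and 13 mm), widest on the bay floor within 60 mm of its centre; gate shut on its catch, below 0.025 rad (horizontal distance between middle_cup and wide_cup below 0.013 m and z of middle_cup in the frame of wide_cup between 0 and 0.009 m and horizontal distance between narrow_cup and middle_cup below 0.011 m and z of narrow_cup in the frame of middle_cup between 0 and 0.009 m and horizontal distance between wide_cup and bay below 0.06 m and z of wide_cup in the frame of bay between 0.004 and 0.013 m and angle between each of wide_cup, middle_cup, narrow_cup's own z axis and vertical below 0.1 rad and linear speed of each of wide_cup, middle_cup, narrow_cup below 0.03 m/s and value of joint gate below 0.025 rad); the robot touches nothing.
It fails at once if the cardboard bin is moved more than 25 mm or tipped over (distance of treat_bin from where it was at the start of the episode above 0.025 m or angle between treat_bin's own z axis and vertical above 0.4 rad).
It fails at once if the jar is moved more than 25 mm or tipped over (distance of treat_jar from where it was at the start of the episode above 0.025 m or angle between treat_jar's own z axis and vertical above 0.4 rad).
It fails at once if the bone biscuit is moved more than 25 mm or tipped over (distance of bone_biscuit from where it was at the start of the episode above 0.025 m or angle between bone_biscuit's own z axis and vertical above 0.4 rad).
It fails at once if the middle cup is dropped or thrown: it travels faster than 0.7 m/s with nothing holding it (linear speed of middle_cup above 0.7 m/s and contact force between middle_cup and the fingers below 0.05 N).
It fails at once if the narrow cup is dropped or thrown: it travels faster than 0.7 m/s with nothing holding it (linear speed of narrow_cup above 0.7 m/s and contact force between narrow_cup and the fingers below 0.05 N).
It also fails if it takes over 72 s, if anything falls off the work surface, if the arm or the gripper's body presses on something with over 40 N, if the wrist force passes 120 N, or if a joint passes its speed limit or range.

## Working session

There is one attempt and no reset: what is moved stays moved. The work goes in short steps, Python scripts to look and compute and a tool call to move; the robot and the scene stay as the last step left them, time stands still between calls to the robot, and variables do not carry over. Pictures are saved under pics/ and viewed, at most 10 in all, crops included, and the job is handed in when it is done.

Besides the shell and the picture viewer there is one more tool, called by a JSON object that holds its "name" and its "arguments". servo_tool: Moves the arm, as the interface text tells. Its arguments: {"type":"object","properties":{"motion":{"type":"array"},"squeeze":{"type":"number"}},"required":["motion"]}

```bash
mkdir -p pics; ls; python3 - <<'E'
from cell import *
import cv2,numpy as np,pickle
s=get_state();print(s)
d={n:camera(n) for n in("scene","top","wrist")}
pickle.dump((s,d),open('v0.pkl','wb'))
for n in("scene","top","wrist"):
    cv2.imwrite(f'pics/{n}0.png',d[n]['color'][:,:,::-1]); print(n,{k:v for k,v in d[n].items() if k!='color'})
E
```

```text
pics
{'t': 0.0, 'joint_pos': array([ 1.18058630e+00,  3.53652631e-01,  1.63414002e+00,  9.72023139e-06,
        1.15520125e+00, -2.40816806e-03]), 'dq': array([ 0.00065478, -0.00127168, -0.00061502, -0.00043634,  0.00092379,
       -0.0009049 ]), 'tau': array([-2.83337533e-03, -6.05227804e+01, -3.42066443e+01,  7.06062963e-06,
        9.32101335e-03,  8.14049116e-06]), 'tcp_pos': array([236.14868183, 578.10342852, 199.15639599]), 'eef_rot': array([-6.05299333e-01, -3.08244067e+00,  2.15587351e-03]), 'force': array([-0.34568656, -0.66894765,  0.58735312]), 'moment': array([-0.0220484 ,  0.08234605,  0.05418925]), 'grasp_force': 0.0, 'gripper_width': 85.71685566891955}
scene {'fovy': 48.40674979338182, 'cx': 274.98509565387616, 'cy': 210.10086109473752, 'R': array([[ 0.01050534,  0.99991498,  0.00772529],
       [ 0.7147259 , -0.00210554, -0.69940149],
       [-0.69932576,  0.01286891, -0.71468725]]), 't': array([  -4.18685736, -381.33607551, 1581.60990034])}
top {'fovy': 51.82636525147389, 'cx': 280.7212939904135, 'cy': 203.39545204297374, 'R': array([[-3.81931471e-02, -9.99270315e-01,  3.47539921e-04],
       [-9.73583513e-01,  3.71330159e-02, -2.25291548e-01],
       [ 2.25114250e-01, -8.94295235e-03, -9.74291331e-01]]), 't': array([   3.60137353,  631.02974863, 1104.660726  ])}
wrist {'fovy': 65.70646984690485, 'cx': 275.51785204448277, 'cy': 208.2228064310791, 'T_tool_cam': array([[-1.31194768e-03, -9.51947323e-01, -3.06258997e-01,
         7.74851444e+01],
       [ 9.99998735e-01, -9.73458236e-04, -1.25797141e-03,
        -8.01504952e-01],
       [ 8.99392173e-04, -3.06260260e-01,  9.51947396e-01,
        -1.73994131e+02],
       [ 0.00000000e+00,  0.00000000e+00,  0.00000000e+00,
         1.00000000e+00]])}
```

View pics/scene0.png

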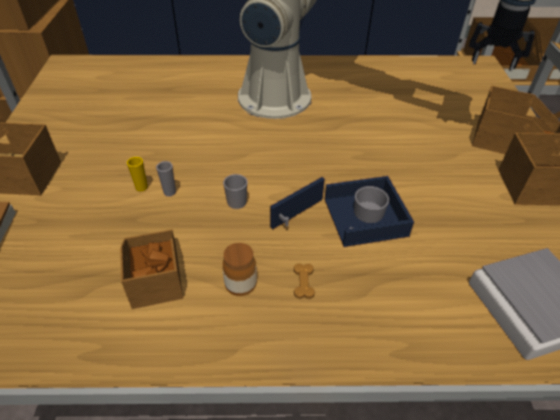

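View pics/top0.png

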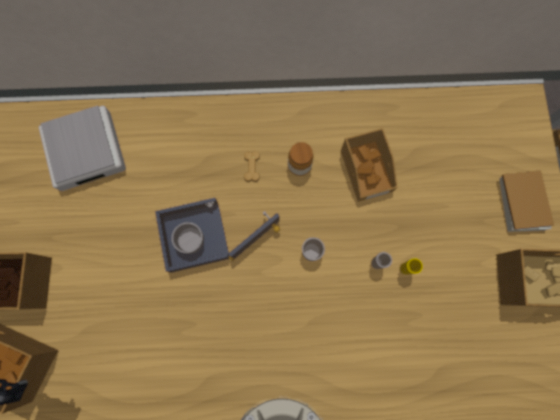

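The scene view shows the bay at (368,208), with the wide cup at (371,203) and the gate open from (272,218) to (325,185). The middle cup is at (236,191), the jar at (240,270) and the bone at (304,281).

Candidates for the narrow cup are the steel one at scene (167,179) / top (384,261) and the yellow one at scene (138,174) / top (414,267). I choose the steel one and check it in one close crop.

```bash
cat > h.py <<'E'
import numpy as np,cv2
from scipy.spatial.transform import Rotation as Ro
def f(c): return 210/np.tan(np.radians(c['fovy']/2))
def ray(c,u,v,s=None):
    """origin, unit direction in world"""
    a=np.array([u-c['cx'],v-c['cy']])/f(c)
    if 'R' in c:
        d=c['R'].T@np.array([*a,1]); o=-c['R'].T@c['t']
    else:
        r=np.hypot(*a)+1e-12; d=np.array([*(a/r*np.sin(r)),np.cos(r)])
        T=c['T_tool_cam'];W=Ro.from_rotvec(s['eef_rot']).as_matrix()
        d=W@T[:3,:3]@d; o=s['tcp_pos']+W@T[:3,3]
    return o,d/np.linalg.norm(d)
def plane(c,u,v,z,s=None):
    o,d=ray(c,u,v,s); return o+d*(z-o[2])/d[2]
def tri(r1,r2):
    A=np.zeros((3,3));b=np.zeros(3)
    for o,d in(r1,r2):
        P=np.eye(3)-np.outer(d,d);A+=P;b+=P@o
    X=np.linalg.solve(A,b); return X,np.linalg.norm(np.cross(r1[1],X-r1[0])),
def proj(c,X,s=None):
    if 'R' in c:
        p=c['R']@X+c['t']; return np.array([c['cx'],c['cy']])+f(c)*p[:2]/p[2]
    T=c['T_tool_cam'];W=Ro.from_rotvec(s['eef_rot']).as_matrix()
    p=T[:3,:3].T@(W.T@(np.asarray(X)-s['tcp_pos'])-T[:3,3]); h=np.hypot(p[0],p[1]);r=np.arctan2(h,p[2])
    return np.array([c['cx'],c['cy']])+f(c)*r*p[:2]/h
E
python3 - <<'E'
import pickle,cv2,numpy as np
from h import *
s,d=pickle.load(open('v0.pkl','rb'))
T,S=d['top'],d['scene']
a=cv2.resize(T['color'][185:285,140:430],(783,270),interpolation=cv2.INTER_CUBIC)
b=cv2.resize(S['color'][140:255,120:420],(783,300),interpolation=cv2.INTER_CUBIC)
cv2.imwrite('pics/crop.png',np.vstack([a,b])[:,:,::-1])
for n,p,q in(('mid',(312,246),(236,181)),('nar',(383,258),(166,165)),('wide',(188,235),(371,198)),('gatehinge',(231,258),(323,183)),('gatefree',(277,216),(272,213))):
    print(n,tri(ray(T,*p),ray(S,*q)))
E
```

```text
mid (array([510.18470242, -98.84846933,  80.27160312]), np.float64(0.2638033258425425))
nar (array([ 469.67969848, -277.70026484,   98.53533504]), np.float64(1.0798192052000992))
wide (array([554.87980545, 233.54241386,  63.60458326]), np.float64(0.8976986455252377))
gatehinge (array([489.58568933, 120.36234714,  54.27531897]), np.float64(1.7956766226773426))
gatefree (array([599.12636455,  -9.39516564,  57.09715311]), np.float64(0.3208247597402346))
```

View pics/crop.png

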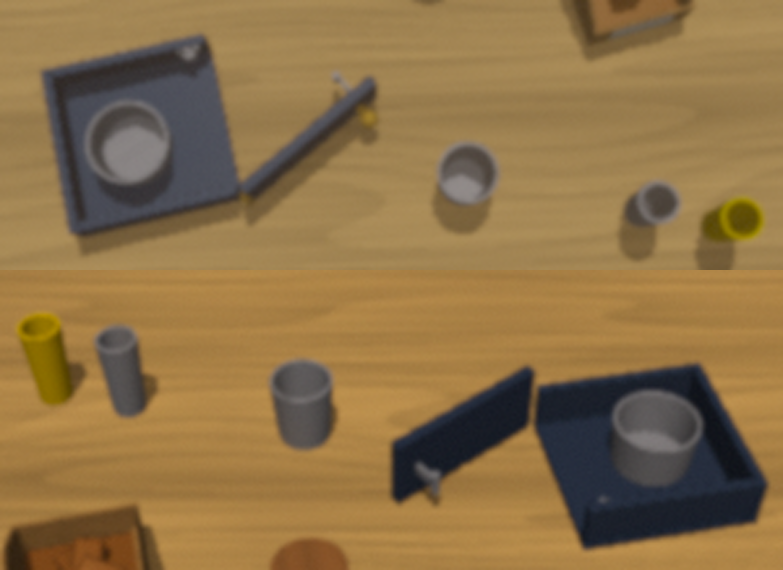

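The crop confirms it: the grey cylinder (scene crop 118,338 / top crop 658,203) is the narrow cup and the yellow one beside it is the look-alike. Next I refine using rim centres read from the crop.

```bash
python3 - <<'E'
import pickle,numpy as np
from h import *
s,d=pickle.load(open('v0.pkl','rb'))
T,S=d['top'],d['scene']
for n,p,q in(('mid',(468,174),(302,380)),('nar',(658,203),(118,338)),('yel',(742,219),(41,326)),('wide',(128,143),(656,418)),('ghinge',(247,190),(531,370)),('gfree',(373,83),(393,441)),('bayfar+',(45,73),(763,484)),('bay-x+y',(76,232),(700,366)),('bay+x-y',(207,38),(583,546))):
    P=(140+p[0]/2.7,185+p[1]/2.7);Q=(120+q[0]/2.61,140+(q[1]-270)/2.61)
    print(n,*[np.round(x,1) for x in tri(ray(T,*P),ray(S,*Q))])
print(Ro.from_rotvec(s['eef_rot']).as_matrix().round(3))
E
```

```text
mid [ 502.2 -101.6   69.3] 0.8
nar [ 464.7 -281.3   90.8] 0.7
yel [ 446.3 -360.    90.8] 1.0
wide [547.3 235.8  60.7] 1.1
ghinge [494.4 118.1  74.6] 3.1
gfree [595.4 -12.7  78.8] 0.5
bayfar+ [624.3 323.3  51.1] 1.0
bay-x+y [462.3 291.8  50.6] 4.2
bay+x-y [664.2 161.   12. ] 1.3
[[-0.926  0.378 -0.001]
 [ 0.378  0.926 -0.001]
 [ 0.    -0.001 -1.   ]]
```

{"name": "servo_tool", "arguments": {"motion": [[0, 0, 9.7, 0, 0, 0, 1], [0, 0, 9.7, 0, 0, 0, 1], [0, 0, 9.7, 0, 0, 0, 1], [0, 0, 9.7, 0, 0, 0, 1], [0, 0, 9.7, 0, 0, 0, 1], [0, 0, 9.7, 0, 0, 0, 1], [0, 0, 9.6, 0, 0, 0, 1]], "squeeze": 40}}

```text
t: 1.02
tcp_pos: [236.2, 578.4, 199.6]
eef_rot: [2.228, 2.215, -0.001]
force: [0.3, -1.1, -0.0]
gripper_width: 85.4
grasp_force: 0.0
```

{"name": "servo_tool", "arguments": {"motion": [[0, 0, 0, -0.055, 0.022, 0.001, 1], [0, 0, 0, -0.055, 0.022, 0.001, 1], [0, 0, 0, -0.055, 0.022, 0.001, 1], [0, 0, 0, -0.055, 0.022, 0.001, 1], [0, 0, 0, -0.055, 0.022, 0.001, 1], [0, 0, 0, -0.055, 0.022, 0.001, 1], [0, 0, 0, -0.055, 0.022, 0.001, 1], [0, 0, 0, -0.055, 0.022, 0.001, 1], [0, 0, 0, -0.055, 0.022, 0.001, 1], [0, 0, 0, -0.055, 0.022, 0.001, 1]]}}

```text
t: 2.28
tcp_pos: [456.6, 26.6, 190.0]
eef_rot: [2.222, 2.221, 0.001]
force: [0.8, -0.1, 0.4]
gripper_width: 85.3
grasp_force: 0.0
```

{"name": "servo_tool", "arguments": {"motion": [[0, 0, 0, -0.06, 0.023, 0.01, 1], [0, 0, 0, -0.06, 0.023, 0.01, 1], [0, 0, 0, -0.01, 0, 0.0, 1], [0, 0, 0, 0, 0, 0, 1]]}}

```text
t: 2.78
tcp_pos: [499.8, -97.1, 170.3]
eef_rot: [-2.223, -2.218, 0.001]
force: [-0.2, 0.4, -0.4]
gripper_width: 85.1
grasp_force: 0.0
```

```bash
cat > look.py <<'E'
import sys,pickle
from cell import *
from h import *
n=sys.argv[1]; s=get_state(); c=camera('wrist'); pickle.dump((s,c),open(n+'.pkl','wb'))
cv2.imwrite(f'pics/{n}.png',c['color'][:,:,::-1]); print(s['tcp_pos'].round(1),s['eef_rot'].round(3))
for a in sys.argv[2:]:
    print(a,proj(c,np.array(eval(a),float),s).round(1))
E
python3 look.py w1 "(502,-101.6,72)" "(533,-101.6,72)" "(471,-101.6,72)" "(502,-70.6,72)" "(502,-132.6,72)"
```

```text
[499.8 -97.1 170.3] [-2.223e+00 -2.218e+00  1.000e-03]
(502,-101.6,72) [277.8 201.7]
(533,-101.6,72) [313.1 201.6]
(471,-101.6,72) [242.4 201.8]
(502,-70.6,72) [277.7 166.8]
(502,-132.6,72) [277.8 234.5]
```

View pics/w1.png

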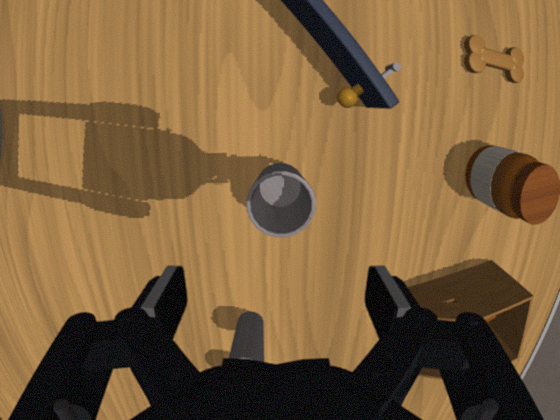

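The wrist view shows the middle cup's rim centred at (281,204), which gives about (504.5, -104). The narrow cup's top peeks in at (247,335).

{"name": "servo_tool", "arguments": {"motion": [[0, 0, 0, -0.007, 0.005, 0.03, 1], [0, 0, 0, 0, 0, 0.03, 1], [0, 0, 0, 0, 0, 0.03, 1], [0, 0, 0, 0, 0, 0.03, 1], [0, 0, 0, 0, 0, 0.006, 1], [0, 0, 0, 0, 0, 0, 0.3], [0, 0, 0, 0, 0, 0, 0.3], [0, 0, 0, 0, 0, 0, 0.3], [0, 0, 0, 0, 0, 0, 0.3], [0, 0, 0, 0, 0, 0, 0.3]]}}

```text
t: 4.08
tcp_pos: [505.4, -103.9, 44.9]
eef_rot: [2.222, 2.221, 0.0]
force: [0.2, 0.6, 0.1]
gripper_width: 25.6
grasp_force: 0.0
```

```bash
python3 look.py w2 "(504.5,-104,72)"; python3 - <<'E'
from cell import *
import cv2,numpy as np
a=camera('scene')['color'][120:240,150:320];b=cv2.imread('pics/w2.png')
a=cv2.resize(a,(510,360),interpolation=cv2.INTER_CUBIC)[:,:,::-1]
b=cv2.resize(b[100:420,130:430],(280,300))
o=np.zeros((360,790,3),np.uint8);o[:,:510]=a;o[:300,510:]=b;cv2.imwrite('pics/m2.png',o)
E
```

```text
[ 505.4 -103.9   44.9] [2.222 2.221 0.   ]
(504.5,-104,72) [272.9 264.4]
```

View pics/m2.png

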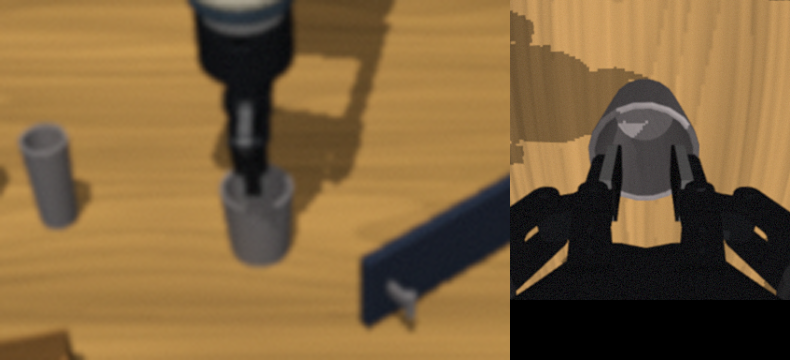

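```bash
python3 - <<'E'
import pickle
from h import *
for n,w in(('w1',42.7),('w2',12.8)):
    s,c=pickle.load(open(n+'.pkl','rb'))
    for b in(0,10,20,30,40,50):
        print(n,b,[proj(c,s['tcp_pos']+[g,0,b],s).round(0) for g in(-w,w)])
s,c=pickle.load(open('w2.pkl','rb'))
cv2.imwrite('pics/w2c.png',cv2.resize(c['color'][170:340,180:380],(800,600),interpolation=cv2.INTER_CUBIC)[:,:,::-1])
E
```

```text
w1 0 [array([203., 242.]), array([347., 242.])]
w1 10 [array([199., 249.]), array([350., 249.])]
w1 20 [array([196., 257.]), array([354., 257.])]
w1 30 [array([191., 266.]), array([358., 265.])]
w1 40 [array([186., 275.]), array([363., 275.])]
w1 50 [array([181., 286.]), array([368., 286.])]
w2 0 [array([253., 243.]), array([297., 243.])]
w2 10 [array([252., 250.]), array([298., 250.])]
w2 20 [array([251., 258.]), array([299., 258.])]
w2 30 [array([249., 267.]), array([300., 267.])]
w2 40 [array([248., 277.]), array([302., 277.])]
w2 50 [array([246., 288.]), array([303., 288.])]
```

View pics/w2c.png

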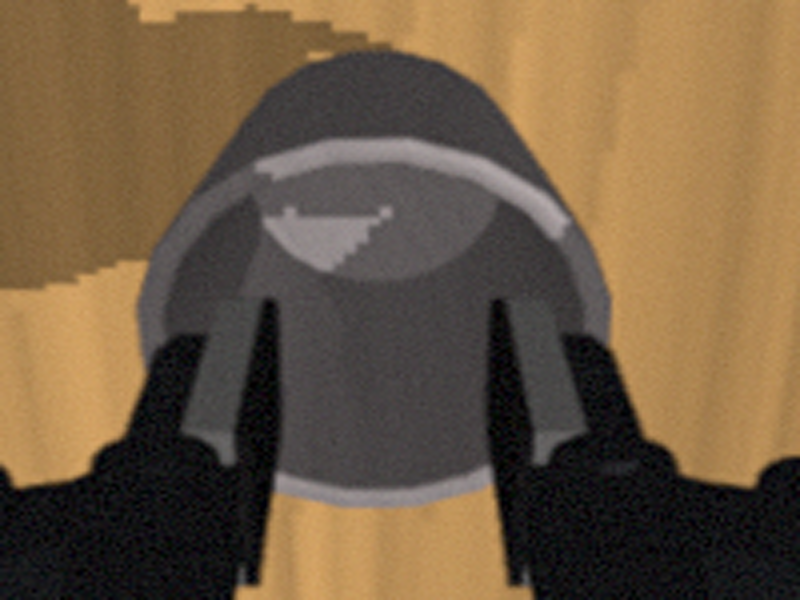

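The crop shows both fingers inside the cup mouth, with tips near (275,300) and (490,300). The real fingertips therefore stand about 30 mm behind the stated TCP (about 43 mm when open) and closed just above the rim. The cup hasn't moved, so I back off, open and go deeper.

{"name": "servo_tool", "arguments": {"motion": [[0, 0, 0, 0, 0, -0.03, 0.3], [0, 0, 0, 0, 0, -0.03, 0.3], [0, 0, 0, 0, 0, 0, 1], [0, 0, 0, 0, 0, 0, 1], [0, 0, 0, 0, 0, 0, 1], [0, 0, 0, 0, 0, 0, 1], [0, 0, 0, 0, 0, 0.03, 1], [0, 0, 0, 0, 0, 0.03, 1], [0, 0, 0, 0, 0, 0.02, 1], [0, 0, 0, 0, 0, 0.008, 1]]}}

```text
t: 5.42
tcp_pos: [504.3, -103.6, 15.2]
eef_rot: [-2.22, -2.22, 0.002]
force: [0.4, -0.6, 0.3]
gripper_width: 85.4
grasp_force: 0.0
```

{"name": "servo_tool", "arguments": {"motion": [[0, 0, 0, 0, 0, 0, 1], [0, 0, 0, 0, 0, 0, 0.3], [0, 0, 0, 0, 0, 0, 0.3], [0, 0, 0, 0, 0, 0, 0.3], [0, 0, 0, 0, 0, 0, 0.3]]}}

```text
t: 6.05
tcp_pos: [505.8, -104.0, 18.0]
eef_rot: [2.221, 2.22, 0.001]
force: [-3.0, 1.0, 8.4]
gripper_width: 60.4
grasp_force: 41.1
```

{"name": "servo_tool", "arguments": {"motion": [[0, 0, 0, 0, 0, -0.01, 0.3], [0, 0, 0, 0, 0, -0.03, 0.3], [0, 0, 0, 0, 0, -0.03, 0.3], [0, 0, 0, 0, 0, -0.03, 0.3], [0, 0, 0, 0, 0, 0, 0.3]]}}

```text
t: 6.68
tcp_pos: [507.3, -104.2, 119.5]
eef_rot: [2.219, 2.218, 0.005]
force: [-0.1, 0.3, -1.1]
gripper_width: 59.8
grasp_force: 43.7
```

```bash
python3 look.py w3 "(505,-104,162)"; python3 - <<'E'
from cell import *
import cv2,numpy as np
a=camera('scene')['color'][110:240,170:320];b=cv2.imread('pics/w3.png')
a=cv2.resize(a,(450,390),interpolation=cv2.INTER_CUBIC)[:,:,::-1]
b=cv2.resize(b[150:350,190:370],(350,390),interpolation=cv2.INTER_CUBIC)
cv2.imwrite('pics/m3.png',np.hstack([a,b]));print(get_state()['gripper_width'],get_state()['force'])
E
```

```text
[ 507.3 -104.2  119.5] [2.219 2.218 0.005]
(505,-104,162) [270.2 279.3]
59.86114494935926 [-0.57721267 -0.88403729 -0.86466735]
```

View pics/m3.png

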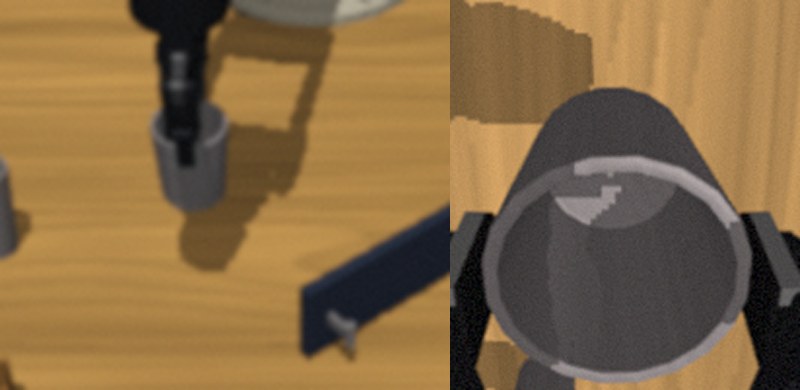

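The cup is held and level, with the rim circle centred between the fingers. The scene panel puts the fingertips about 22 mm below the rim. Next I compute the rim height and carry it across.

```bash
python3 - <<'E'
import pickle
from h import *
from scipy.optimize import least_squares
s,c=pickle.load(open('w3.pkl','rb'))
def r(p):
    a=proj(c,np.array([p[0]-31,p[1],p[2]]),s);b=proj(c,np.array([p[0]+31,p[1],p[2]]),s)
    e=proj(c,np.array([p[0],p[1]+31,p[2]]),s);g=proj(c,np.array([p[0],p[1]-31,p[2]]),s)
    return [a[0]-207,b[0]-344.3,e[1]-229.5,g[1]-344.5]
q=least_squares(r,[507,-104,170]);print(q.x,q.fun, 'rel',q.x-s['tcp_pos'])
E
```

```text
[ 507.49479702 -106.62771207  170.20820883] [ 0.2087144  -0.20909041 -0.2158191   0.27668501] rel [ 0.20572171 -2.41290387 50.71430526]
```

{"name": "servo_tool", "arguments": {"motion": [[0, 0, 0, 0.01, 0.002, -0.015, 0.3], [0, 0, 0, 0.03, 0.004, -0.005, 0.3], [0, 0, 0, 0.045, 0.005, 0, 0.3], [0, 0, 0, 0.045, 0.005, 0, 0.3], [0, 0, 0, 0.045, 0.005, 0, 0.3], [0, 0, 0, 0.045, 0.005, 0, 0.3], [0, 0, 0, 0.045, 0.005, 0, 0.3], [0, 0, 0, 0.04, 0.005, 0, 0.3], [0, 0, 0, 0.025, 0.004, 0, 0.3], [0, 0, 0, 0.009, 0.002, 0, 0.3]]}}

```text
t: 8.02
tcp_pos: [547.3, 236.3, 136.5]
eef_rot: [-2.22, -2.223, 0.001]
force: [-0.2, -0.7, -1.1]
gripper_width: 59.9
grasp_force: 43.7
```

{"name": "servo_tool", "arguments": {"motion": [[0, 0, 0, 0, 0, 0, 0.3], [0, 0, 0, 0, 0, 0, 0.3]]}}

```text
t: 8.28
tcp_pos: [547.2, 234.0, 136.5]
eef_rot: [-2.223, -2.22, 0.001]
force: [-0.3, -0.8, -1.1]
gripper_width: 60.0
grasp_force: 43.7
```

```bash
python3 look.py w4 "(549,235,60)" "(591,235,60)" "(507,235,60)" "(549,277,60)"; python3 - <<'E'
from cell import *
import cv2,numpy as np
a=camera('scene')['color'][130:250,260:430];b=cv2.imread('pics/w4.png')
a=cv2.resize(a,(440,311),interpolation=cv2.INTER_CUBIC)[:,:,::-1]
b=cv2.resize(b[90:360,130:440],(357,311),interpolation=cv2.INTER_CUBIC)
cv2.imwrite('pics/m4.png',np.hstack([a,b]));print(get_state()['gripper_width'],get_state()['force'])
E
```

```text
[547.2 234.  136.5] [-2.223e+00 -2.220e+00  1.000e-03]
(549,235,60) [277.3 202.8]
(591,235,60) [328.9 202.8]
(507,235,60) [225.5 203. ]
(549,277,60) [277.2 150.9]
60.27045127088982 [-0.65488363  0.33397732 -0.44057842]
```

View pics/m4.png

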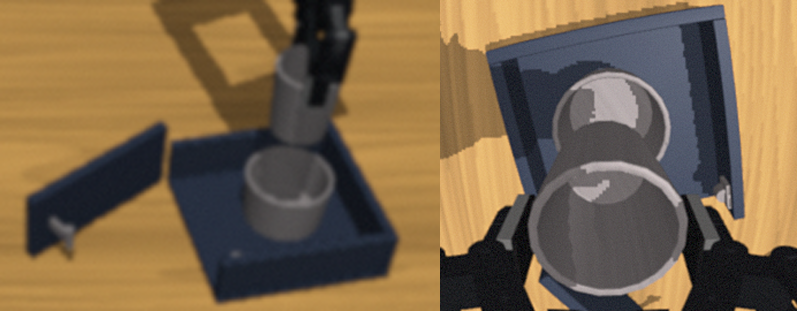

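Left panel: the middle cup hangs over the wide cup. Right panel: the wide rim spans x 553–670 with its top at 72, which puts the wide cup at about (550, 234). I correct by +3/+2 mm and lower.

{"name": "servo_tool", "arguments": {"motion": [[0, 0, 0, 0.002, 0.003, 0.0, 0.3], [0, 0, 0, 0, 0, 0.025, 0.3], [0, 0, 0, 0, 0, 0.025, 0.3], [0, 0, 0, 0, 0, 0.02, 0.3], [0, 0, 0, 0, 0, 0.015, 0.3], [0, 0, 0, 0, 0, 0.01, 0.3], [0, 0, 0, 0, 0, 0, 0.3]]}}

```text
t: 9.25
tcp_pos: [550.2, 237.0, 41.2]
eef_rot: [-2.222, -2.221, 0.001]
force: [-0.6, -0.2, -0.9]
gripper_width: 60.2
grasp_force: 43.7
```

{"name": "servo_tool", "arguments": {"motion": [[0, 0, 0, 0, 0, 0.004, 0.3], [0, 0, 0, 0, 0, 0, 0.3]]}}

```text
t: 9.5
tcp_pos: [550.6, 237.2, 37.9]
eef_rot: [2.222, 2.221, 0.001]
force: [1.2, 1.3, -1.1]
gripper_width: 60.0
grasp_force: 43.7
```

{"name": "servo_tool", "arguments": {"motion": [[0, 0, 0, 0, 0, 0.003, 0.3], [0, 0, 0, 0, 0, 0, 0.3]]}}

```text
t: 9.75
tcp_pos: [550.4, 237.1, 34.6]
eef_rot: [-2.222, -2.221, 0.0]
force: [-0.7, 0.1, -0.4]
gripper_width: 60.1
grasp_force: 43.7
```

{"name": "servo_tool", "arguments": {"motion": [[0, 0, 0, 0, 0, 0.002, 0.3], [0, 0, 0, 0, 0, 0, 0.3]]}}

```text
t: 10.0
tcp_pos: [550.3, 237.1, 32.5]
eef_rot: [-2.222, -2.221, 0.0]
force: [-0.6, 0.1, -0.4]
gripper_width: 60.2
grasp_force: 43.7
```

{"name": "servo_tool", "arguments": {"motion": [[0, 0, 0, 0, 0, 0.002, 0.3], [0, 0, 0, 0, 0, 0, 0.3]]}}

```text
t: 10.25
tcp_pos: [550.3, 237.1, 30.5]
eef_rot: [-2.222, -2.221, 0.0]
force: [-0.5, 0.1, -0.9]
gripper_width: 60.1
grasp_force: 43.7
```

{"name": "servo_tool", "arguments": {"motion": [[0, 0, 0, 0, 0, 0.002, 0.3], [0, 0, 0, 0, 0, 0, 0.3]]}}

```text
t: 10.5
tcp_pos: [550.5, 237.4, 30.0]
eef_rot: [-2.222, -2.221, -0.001]
force: [-5.9, 0.3, 14.5]
gripper_width: 60.0
grasp_force: 44.9
```

{"name": "servo_tool", "arguments": {"motion": [[0, 0, 0, 0, 0, 0.002, 0.3], [0, 0, 0, 0, 0, 0, 0.3]]}}

```text
t: 10.75
tcp_pos: [550.6, 237.6, 29.8]
eef_rot: [-2.222, -2.221, -0.001]
force: [-12.2, -2.6, 32.8]
gripper_width: 60.0
grasp_force: 46.5
```

{"name": "servo_tool", "arguments": {"motion": [[0, 0, 0, 0, 0, -0.003, 0.3], [0, 0, 0, 0, 0, 0, 0.9], [0, 0, 0, 0, 0, 0, 0.9], [0, 0, 0, 0, 0, 0, 0.9], [0, 0, 0, 0, 0, -0.02, 0.9], [0, 0, 0, 0, 0, -0.04, 0.9], [0, 0, 0, 0, 0, -0.04, 0.9], [0, 0, 0, 0, 0, -0.04, 0.9], [0, 0, 0, 0, 0, 0, 0.9]]}}

```text
t: 11.88
tcp_pos: [552.5, 238.0, 172.9]
eef_rot: [2.22, 2.22, 0.008]
force: [1.1, -0.5, -1.0]
gripper_width: 76.8
grasp_force: 0.0
```

```bash
python3 look.py w5 "(550,234,84)" "(581,234,84)" "(519,234,84)" "(550,265,84)" "(550,203,84)" "(550,234,60)" "(592,234,60)" "(550,276,60)"; python3 - <<'E'
from cell import *
import cv2,numpy as np
a=camera('scene')['color'][150:250,260:430];b=cv2.imread('pics/w5.png')
a=cv2.resize(a,(440,259),interpolation=cv2.INTER_CUBIC)[:,:,::-1]
b=cv2.resize(b[110:290,180:380],(356,320),interpolation=cv2.INTER_CUBIC)
o=np.zeros((320,796,3),np.uint8);o[:259,:440]=a;o[:,440:]=b
cv2.imwrite('pics/m5.png',o);print(get_state()['gripper_width'],get_state()['force'])
E
```

```text
[552.5 238.  172.9] [2.22  2.22  0.008]
(550,234,84) [271.5 204.6]
(581,234,84) [308.  204.5]
(519,234,84) [235.1 204.8]
(550,265,84) [271.4 168.6]
(550,203,84) [271.7 238.4]
(550,234,60) [271.7 196.9]
(592,234,60) [317.2 196.8]
(550,276,60) [271.5 151.4]
76.5788686904795 [0.0367247  0.13132429 0.32052091]
```

View pics/m5.png

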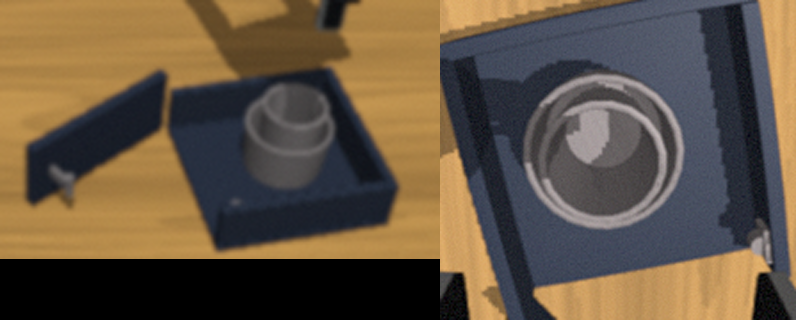

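The middle cup stands nested in the wide cup. In the right panel its rim is at about (603,157), inside the wide rim at about (603,150). I read its centre precisely from brightness profiles.

```bash
python3 - <<'E'
import pickle
from h import *
s,c=pickle.load(open('w5.pkl','rb'))
g=c['color'].astype(int).sum(2)//3
print('col',list(enumerate(g[145:250,271],145)))
print('row',list(enumerate(g[203,220:325],220)))
E
```

```text
col [(145, np.int64(85)), (146, np.int64(72)), (147, np.int64(63)), (148, np.int64(53)), (149, np.int64(63)), (150, np.int64(67)), (151, np.int64(88)), (152, np.int64(137)), (153, np.int64(159)), (154, np.int64(152)), (155, np.int64(142)), (156, np.int64(145)), (157, np.int64(119)), (158, np.int64(93)), (159, np.int64(77)), (160, np.int64(67)), (161, np.int64(67)), (162, np.int64(71)), (163, np.int64(65)), (164, np.int64(67)), (165, np.int64(65)), (166, np.int64(98)), (167, np.int64(156)), (168, np.int64(164)), (169, np.int64(160)), (170, np.int64(144)), (171, np.int64(136)), (172, np.int64(151)), (173, np.int64(156)), (174, np.int64(160)), (175, np.int64(155)), (176, np.int64(161)), (177, np.int64(159)), (178, np.int64(163)), (179, np.int64(164)), (180, np.int64(159)), (181, np.int64(161)), (182, np.int64(161)), (183, np.int64(162)), (184, np.int64(155)), (185, np.int64(157)), (186, np.int64(156)), (187, np.int64(164)), (188, np.int64(160)), (189, np.int64(162)), (190, np.int64(164)), (191, np.int64(162)), (192, np.int64(147)), (193, np.int64(116)), (194, np.int64(113)), (195, np.in
[... 2680 characters left out ...]
292, np.int64(66)), (293, np.int64(68)), (294, np.int64(66)), (295, np.int64(67)), (296, np.int64(70)), (297, np.int64(73)), (298, np.int64(61)), (299, np.int64(68)), (300, np.int64(67)), (301, np.int64(61)), (302, np.int64(90)), (303, np.int64(134)), (304, np.int64(146)), (305, np.int64(154)), (306, np.int64(152)), (307, np.int64(101)), (308, np.int64(71)), (309, np.int64(62)), (310, np.int64(65)), (311, np.int64(69)), (312, np.int64(125)), (313, np.int64(148)), (314, np.int64(160)), (315, np.int64(142)), (316, np.int64(98)), (317, np.int64(83)), (318, np.int64(85)), (319, np.int64(87)), (320, np.int64(85)), (321, np.int64(87)), (322, np.int64(88)), (323, np.int64(81)), (324, np.int64(85))]
```

{"name": "servo_tool", "arguments": {"motion": [[0, 0, 0, -0.05, -0.009, 0, 0.9], [0, 0, 0, -0.055, -0.009, 0, 0.9], [0, 0, 0, -0.055, -0.009, 0, 0.9], [0, 0, 0, -0.055, -0.009, 0, 0.9], [0, 0, 0, -0.055, -0.009, 0, 0.9], [0, 0, 0, -0.055, -0.009, 0, 0.9], [0, 0, 0, -0.055, -0.009, 0, 0.9], [0, 0, 0, -0.055, -0.009, 0, 0.9], [0, 0, 0, -0.055, -0.009, 0, 0.9], [0, 0, 0, -0.03, -0.004, 0, 0.9]]}}

```text
t: 13.22
tcp_pos: [463.7, -284.8, 168.0]
eef_rot: [-2.222, -2.217, 0.001]
force: [1.1, 0.7, 0.5]
gripper_width: 76.9
grasp_force: 0.0
```

{"name": "servo_tool", "arguments": {"motion": [[0, 0, 0, 0, 0, 0, 0.9], [0, 0, 0, 0, 0, 0, 0.9]]}}

```text
t: 13.48
tcp_pos: [464.6, -281.9, 168.5]
eef_rot: [-2.221, -2.219, 0.0]
force: [0.3, 0.5, 0.2]
gripper_width: 77.2
grasp_force: 0.0
```

```bash
python3 look.py w6 "(467,-282.5,92)" "(488,-282.5,92)" "(467,-261.5,92)"; python3 - <<'E'
import pickle
from h import *
s,c=pickle.load(open('w6.pkl','rb'))
im=c['color'];hsv=cv2.cvtColor(im,cv2.COLOR_RGB2HSV)
m=((hsv[:,:,1]<60)&(hsv[:,:,2]>45)).astype(np.uint8)
u0,v0=proj(c,np.array([467,-282.5,92]),s)
n,l,st,ce=cv2.connectedComponentsWithStats(m)
for i in range(1,n):
    if st[i,4]>60: print(st[i],ce[i].round())
g=im.astype(int).sum(2)//3
u,v=int(u0),int(v0)
print('col',v-45,g[v-45:v+40,u].tolist());print('row',u-40,g[v,u-40:u+40].tolist())
E
```

```text
[ 464.6 -281.9  168.5] [-2.221 -2.219  0.   ]
(467,-282.5,92) [278.2 205. ]
(488,-282.5,92) [304.2 205. ]
(467,-261.5,92) [278.2 179.6]
[  0   0  18  47 481] [ 6. 16.]
[ 501    0   47   59 1281] [517.  32.]
[ 253  169   50   64 2361] [277. 202.]
[438 172  17  62 692] [447. 202.]
[154 263  33  50 552] [169. 288.]
[365 263  33  50 552] [382. 288.]
[ 523  318   37  102 2089] [547. 379.]
[398 402  16  10  90] [407. 406.]
[473 405  12  15  74] [479. 412.]
col 160 [133, 132, 133, 138, 138, 137, 138, 126, 85, 59, 50, 53, 57, 59, 52, 56, 61, 59, 57, 55, 52, 52, 59, 62, 67, 85, 84, 85, 79, 82, 78, 82, 82, 79, 83, 83, 61, 59, 59, 59, 63, 58, 56, 59, 63, 57, 53, 56, 63, 59, 58, 62, 59, 61, 59, 57, 55, 55, 65, 63, 56, 53, 60, 58, 56, 63, 60, 60, 87, 120, 128, 125, 132, 139, 139, 136, 134, 133, 131, 131, 125, 130, 131, 131, 130]
row 238 [127, 130, 137, 139, 140, 135, 139, 141, 137, 139, 136, 134, 135, 130, 122, 93, 79, 80, 78, 61, 47, 55, 65, 75, 75, 73, 70, 69, 68, 70, 67, 58, 59, 57, 63, 59, 56, 57, 54, 58, 57, 54, 64, 60, 64, 60, 64, 52, 58, 60, 54, 59, 57, 54, 57, 55, 53, 52, 49, 54, 77, 121, 131, 139, 133, 119, 121, 123, 125, 122, 126, 132, 132, 134, 134, 126, 126, 130, 133, 130]
```

```bash
python3 - <<'E'
import pickle
from h import *
s,c=pickle.load(open('w6.pkl','rb'))
hsv=cv2.cvtColor(c['color'],cv2.COLOR_RGB2HSV)
m=(hsv[:,:,1]<60).astype(np.uint8)[165:240,245:312]
for v in range(0,75,4): print(165+v,''.join('#' if x else '.' for x in m[v]))
ys,xs=np.nonzero(m[:, :])
E
```

```text
165 ...................................................................
169 .............................#######...............................
173 ......................#####################........................
177 ...................###########################.....................
181 .................###############################...................
185 ...............###################################.................
189 ..............######################################...............
193 ............##########################################.............
197 ..........##############################################...........
201 .........################################################..........
205 .........#################################################.........
209 ........##################################################.........
213 .........################################################..........
217 ..........##############################################...........
221 ............##########################################.............
225 ...............####################################................
229 .....................########################......................
233 ...................................................................
237 ...................................................................
```

{"name": "servo_tool", "arguments": {"motion": [[0, 0, 0, -0.002, 0.002, 0.03, 0.9], [0, 0, 0, 0, 0, 0.03, 0.9], [0, 0, 0, 0, 0, 0.03, 0.9], [0, 0, 0, 0, 0, 0.026, 0.9], [0, 0, 0, 0, 0, 0.01, 0.9], [0, 0, 0, 0, 0, 0, 0.9], [0, 0, 0, 0, 0, 0, 0.2], [0, 0, 0, 0, 0, 0, 0.2], [0, 0, 0, 0, 0, 0, 0.2], [0, 0, 0, 0, 0, 0, 0.2]]}}

```text
t: 14.78
tcp_pos: [467.8, -285.4, 45.0]
eef_rot: [2.221, 2.22, 0.0]
force: [-2.1, 0.3, 7.6]
gripper_width: 40.3
grasp_force: 39.4
```

{"name": "servo_tool", "arguments": {"motion": [[0, 0, 0, 0, 0, 0, 0.2], [0, 0, 0, 0, 0, 0, 0.2]]}}

```text
t: 15.02
tcp_pos: [467.8, -285.4, 45.0]
eef_rot: [2.221, 2.22, 0.0]
force: [-2.1, -0.1, 6.5]
gripper_width: 40.1
grasp_force: 39.4
```

{"name": "servo_tool", "arguments": {"motion": [[0, 0, 0, 0, 0, -0.01, 0.2], [0, 0, 0, 0, 0, -0.025, 0.2], [0, 0, 0, 0, 0, -0.03, 0.2], [0, 0, 0, 0, 0, -0.03, 0.2], [0, 0, 0, 0, 0, -0.025, 0.2], [0, 0, 0, 0, 0, -0.01, 0.2], [0, 0, 0, 0, 0, 0, 0.2]]}}

```text
t: 15.9
tcp_pos: [467.5, -285.0, 174.2]
eef_rot: [2.221, 2.22, 0.0]
force: [0.4, 0.5, -0.7]
gripper_width: 40.3
grasp_force: 40.6
```

```bash
python3 look.py w7 "(467.8,-285,217)" "(488.8,-285,217)" "(467.8,-264,217)" "(467.8,-306,217)"; python3 - <<'E'
import pickle
from h import *
s,c=pickle.load(open('w7.pkl','rb'))
hsv=cv2.cvtColor(c['color'],cv2.COLOR_RGB2HSV)
m=(hsv[:,:,1]<60)[150:370,190:350]; b=c['color'].max(2)[150:370,190:350]
for v in range(0,220,5): print(150+v,''.join(('.' if not y else '%' if x<35 else '#' if x<110 else '@') for x,y in zip(b[v,::2],m[v,::2])))
print(get_state()['force'],s['gripper_width'])
E
```

```text
[ 467.5 -285.   174.2] [2.221 2.22  0.   ]
(467.8,-285,217) [275.5 280. ]
(488.8,-285,217) [320.4 279.5]
(467.8,-264,217) [275.4 238.7]
(467.8,-306,217) [275.5 316. ]
150 ................................................................................
155 ................................................................................
160 ................................................................................
165 ................................................................................
170 ................................................................................
175 ................................................................................
180 ................................................................................
185 ................................................................................
190 ................................................................................
195 ................................................................................
200 ....................................############...............................
[... 2221 characters left out ...]
...%.......#....................................................##.........
340 ........%.%..%..........................................................%%.%..%.
345 .......%%..%%.%.......................................................%%..%.%.%%
350 ....%%%%..%.....%........................................................%..%...
355 ..%%.%..%.....%.%...............................................................
360 %....%....%%.%....%......%%.%...........................%.%%.%.....%....%.%.%.%%
365 ..%.%.....%...%%.........%.....%...............%....%...%..%.%.%%...%..%.%......Traceback (most recent call last):
  File "<stdin>", line 7, in <module>
NameError: name 'get_state' is not defined
```

{"name": "servo_tool", "arguments": {"motion": [[0, 0, 0, 0.02, 0.003, 0, 0.2], [0, 0, 0, 0.04, 0.006, 0, 0.2], [0, 0, 0, 0.055, 0.009, 0, 0.2], [0, 0, 0, 0.06, 0.01, 0, 0.2], [0, 0, 0, 0.06, 0.01, 0, 0.2], [0, 0, 0, 0.06, 0.01, 0, 0.2], [0, 0, 0, 0.06, 0.01, 0, 0.2], [0, 0, 0, 0.06, 0.009, 0, 0.2], [0, 0, 0, 0.05, 0.008, 0, 0.2], [0, 0, 0, 0.035, 0.005, 0, 0.2]]}}

```text
t: 17.2
tcp_pos: [546.1, 218.2, 172.5]
eef_rot: [-2.219, -2.222, 0.002]
force: [0.6, -0.5, -0.7]
gripper_width: 40.2
grasp_force: 40.6
```

{"name": "servo_tool", "arguments": {"motion": [[0, 0, 0, 0.018, 0.002, 0, 0.2], [0, 0, 0, 0, 0, 0, 0.2], [0, 0, 0, 0, 0, 0, 0.2]]}}

```text
t: 17.58
tcp_pos: [548.9, 232.0, 173.3]
eef_rot: [-2.222, -2.22, 0.002]
force: [1.3, 0.3, -1.4]
gripper_width: 40.3
grasp_force: 40.6
```

{"name": "servo_tool", "arguments": {"motion": [[0, 0, 0, 0.0045, 0.0013, 0, 0.2], [0, 0, 0, 0, 0, 0.025, 0.2], [0, 0, 0, 0, 0, 0.03, 0.2], [0, 0, 0, 0, 0, 0.025, 0.2], [0, 0, 0, 0, 0, 0.015, 0.2], [0, 0, 0, 0, 0, 0.01, 0.2], [0, 0, 0, 0, 0, 0, 0.2]]}}

```text
t: 18.45
tcp_pos: [550.7, 237.4, 68.5]
eef_rot: [-2.222, -2.221, 0.001]
force: [0.6, 0.3, -1.6]
gripper_width: 40.5
grasp_force: 40.6
```

{"name": "servo_tool", "arguments": {"motion": [[0, 0, 0, 0, 0, 0.003, 0.2], [0, 0, 0, 0, 0, 0, 0.2]]}}

```text
t: 18.7
tcp_pos: [551.0, 237.8, 66.1]
eef_rot: [2.222, 2.221, 0.001]
force: [0.5, 0.3, -0.5]
gripper_width: 40.5
grasp_force: 40.6
```

{"name": "servo_tool", "arguments": {"motion": [[0, 0, 0, 0, 0, 0.002, 0.2], [0, 0, 0, 0, 0, 0, 0.2]]}}

```text
t: 18.95
tcp_pos: [550.7, 237.7, 63.7]
eef_rot: [-2.222, -2.221, -0.0]
force: [0.7, -0.9, -1.4]
gripper_width: 40.4
grasp_force: 40.6
```

{"name": "servo_tool", "arguments": {"motion": [[0, 0, 0, 0, 0, 0.002, 0.2], [0, 0, 0, 0, 0, 0, 0.2]]}}

```text
t: 19.2
tcp_pos: [550.6, 237.6, 61.5]
eef_rot: [-2.222, -2.221, 0.0]
force: [0.9, -0.1, -1.5]
gripper_width: 40.0
grasp_force: 40.6
```

{"name": "servo_tool", "arguments": {"motion": [[0, 0, 0, 0, 0, 0.002, 0.2], [0, 0, 0, 0, 0, 0, 0.2]]}}

```text
t: 19.45
tcp_pos: [551.0, 238.1, 61.0]
eef_rot: [-2.222, -2.221, -0.001]
force: [-4.3, -0.6, 11.7]
gripper_width: 40.1
grasp_force: 41.7
```

The narrow cup is seated: contact came at TCP 61, as predicted. I release it, rise, and compute the gate path.

{"name": "servo_tool", "arguments": {"motion": [[0, 0, 0, 0, 0, -0.002, 0.2], [0, 0, 0, 0, 0, 0, 0.75], [0, 0, 0, 0, 0, 0, 0.75], [0, 0, 0, 0, 0, 0, 0.75], [0, 0, 0, 0, 0, -0.02, 0.75], [0, 0, 0, 0, 0, -0.04, 0.75], [0, 0, 0, 0, 0, -0.05, 0.75], [0, 0, 0, 0, 0, -0.02, 0.75], [0, 0, 0, 0, 0, 0, 0.75]]}}

```text
t: 20.58
tcp_pos: [551.8, 238.1, 193.2]
eef_rot: [2.221, 2.22, 0.005]
force: [0.1, 0.7, -0.7]
gripper_width: 64.1
grasp_force: 0.0
```

```bash
python3 look.py w8 "(550.5,237,108)" "(571.5,237,108)" "(550.5,258,108)" "(550.5,216,108)"; python3 - <<'E'
import pickle
from h import *
s,c=pickle.load(open('w8.pkl','rb'))
b=c['color'].max(2)[140:260,215:335]
for v in range(0,120,4): print(140+v,''.join('%' if x<60 else '#' if x<115 else '@' for x in b[v,::2]))
H=np.array([495,119.]);prev=None
for t in [-54,-48,-42,-36,-30,-24,-18,-12,-6,0,4,8,11,13]:
    a=np.radians(t);d=np.array([np.cos(a),np.sin(a)]);n=np.array([d[1],-d[0]])
    p=H+100*d+(6+14.5*abs(n[0])+11*abs(n[1]))*n
    print(t,p.round(1),None if prev is None else ('tool x,y',(p-prev)[::-1].round(1)));prev=p
E
```

```text
[551.8 238.1 193.2] [2.221 2.22  0.005]
(550.5,237,108) [273.2 202.4]
(571.5,237,108) [298.4 202.4]
(550.5,258,108) [273.1 177.8]
(550.5,216,108) [273.3 226. ]
140 ##########################################################%%
144 ################%%%%%#%%#%################################%%
148 ###########%%#%%%##%%#%%##################################%#
152 %########%%%%%%%%%%##@@@@@@@@@@@@@@@@@####################%%
156 %%%%%%%%%%%%%#%%#@@@@##########@@@@###@@@@################%%
160 %%##%%%%#%%%%%#@@########################@@@###############%
164 %%%%%%%%%#%%###########@@@@@@@@@@@@########@@@#############%
168 #%%#%#%%%%#########@@@@@###########@@@@######@@@############
172 %%###%%%##############################@@@@###%@@@###########
176 %#%%%%%#%####%##########################@@@####@@@##########
180 ####%%%%###################@@###@@########@@#%##@@##########
184 #####%%%@@######%################@@@@######@@#%#@@##########
188 %####%#%############################@@@####@@@###@@#########
192 %#####%%@@############################@@####@@###@##########
196 %%#####%@@################
[... 973 characters left out ...]
#######@@@@@@@@@@@@@@@@@@@@@@@@@@@@@
-54 [534.2  23.9] None
-48 [544.   28.5] ('tool x,y', array([4.7, 9.8]))
-42 [553.3  34.3] ('tool x,y', array([5.8, 9.4]))
-36 [562.1  41.3] ('tool x,y', array([6.9, 8.8]))
-30 [570.2  49.3] ('tool x,y', array([8. , 8.1]))
-24 [577.4  58.3] ('tool x,y', array([9. , 7.2]))
-18 [583.6  68.2] ('tool x,y', array([9.9, 6.2]))
-12 [588.7  78.9] ('tool x,y', array([10.7,  5.1]))
-6 [592.5  90.2] ('tool x,y', array([11.3,  3.8]))
0 [595. 102.] ('tool x,y', array([11.8,  2.5]))
4 [596. 108.] ('tool x,y', array([6., 1.]))
8 [596.7 114.2] ('tool x,y', array([6.2, 0.6]))
11 [596.9 118.9] ('tool x,y', array([4.7, 0.2]))
13 [596.9 122. ] ('tool x,y', array([3.2, 0. ]))
```

The three rims sit concentrically and the narrow rim is where predicted for z = 108. Now the gate: close the fingers and go down outside it.

{"name": "servo_tool", "arguments": {"motion": [[0, 0, 0, -0.05, -0.007, 0, 0], [0, 0, 0, -0.06, -0.008, 0, 0], [0, 0, 0, -0.06, -0.009, 0, 0], [0, 0, 0, -0.05, -0.008, 0, 0], [0, 0, 0, -0.006, -0.001, 0, 0], [0, 0, 0, 0, 0, 0.04, 0], [0, 0, 0, 0, 0, 0.05, 0], [0, 0, 0, 0, 0, 0.045, 0], [0, 0, 0, 0, 0, 0.03, 0], [0, 0, 0, 0, 0, 0, 0]]}}

```text
t: 21.88
tcp_pos: [514.9, 12.3, 23.8]
eef_rot: [-2.218, -2.218, 0.007]
force: [0.0, -0.2, -0.3]
gripper_width: 0.1
grasp_force: 0.0
```

{"name": "servo_tool", "arguments": {"motion": [[0, 0, 0, 0.006, 0.01, 0, 0], [0, 0, 0, 0.006, 0.009, 0, 0], [0, 0, 0, 0.005, 0.01, 0, 0], [0, 0, 0, 0.006, 0.009, 0, 0], [0, 0, 0, 0.007, 0.009, 0, 0], [0, 0, 0, 0.008, 0.008, 0, 0], [0, 0, 0, 0.009, 0.007, 0, 0]]}}

```text
t: 22.75
tcp_pos: [580.1, 59.2, 26.6]
eef_rot: [-2.222, -2.221, 0.0]
force: [-0.5, -1.1, -0.9]
gripper_width: 0.0
grasp_force: 0.3
```

```bash
python3 - <<'E'
from cell import *
from h import *
s=get_state();print(s['tcp_pos'],s['force'])
c=camera('top');S=camera('scene')
for n,k in(('top',c),('scene',S)):
    hsv=cv2.cvtColor(k['color'],cv2.COLOR_RGB2HSV)
a=cv2.resize(c['color'][190:280,150:300],(500,300),interpolation=cv2.INTER_CUBIC)
b=cv2.resize(S['color'][140:250,230:420],(518,300),interpolation=cv2.INTER_CUBIC)
cv2.imwrite('pics/g1.png',cv2.resize(np.hstack([a,b]),(800,236))[:,:,::-1])
E
```

```text
[580.07579399  59.16228532  26.58491817] [-0.47882337 -1.09580619 -0.86139276]
```

{"name": "servo_tool", "arguments": {"motion": [[0, 0, 0, 0.01, 0.006, 0, 0], [0, 0, 0, 0.011, 0.005, 0, 0], [0, 0, 0, 0.011, 0.004, 0, 0], [0, 0, 0, 0.011, 0.002, 0, 0]]}}

```text
t: 23.35
tcp_pos: [597.0, 102.5, 26.7]
eef_rot: [2.222, 2.221, 0.0]
force: [-0.3, -0.2, 0.9]
gripper_width: 0.1
grasp_force: 0.4
```

{"name": "servo_tool", "arguments": {"motion": [[0, 0, 0, 0.006, 0.001, 0, 0], [0, 0, 0, 0.005, 0, 0, 0], [0, 0, 0, 0, 0, 0, 0]]}}

```text
t: 23.72
tcp_pos: [597.7, 112.7, 26.7]
eef_rot: [2.221, 2.221, 0.0]
force: [-0.6, -1.3, -0.2]
gripper_width: -0.4
grasp_force: 0.0
```

{"name": "servo_tool", "arguments": {"motion": [[0, 0, 0, 0.004, 0, 0, 0], [0, 0, 0, 0, 0, 0, 0]]}}

```text
t: 23.98
tcp_pos: [597.5, 116.7, 26.6]
eef_rot: [-2.222, -2.221, 0.0]
force: [-0.5, -0.9, 1.4]
gripper_width: 0.1
grasp_force: 0.4
```

{"name": "servo_tool", "arguments": {"motion": [[0, 0, 0, 0.004, 0, 0, 0], [0, 0, 0, 0, 0, 0, 0]]}}

```text
t: 24.22
tcp_pos: [597.9, 121.1, 26.7]
eef_rot: [-2.222, -2.221, -0.001]
force: [-0.0, 0.2, 0.5]
gripper_width: 0.1
grasp_force: 0.0
```

{"name": "servo_tool", "arguments": {"motion": [[0, 0, 0, 0.003, 0, 0, 0], [0, 0, 0, 0, 0, 0, 0]]}}

```text
t: 24.48
tcp_pos: [597.7, 121.9, 26.7]
eef_rot: [2.219, 2.221, -0.003]
force: [1.3, -10.4, 1.7]
gripper_width: -0.1
grasp_force: 5.3
```

{"name": "servo_tool", "arguments": {"motion": [[0, 0, 0, 0.003, 0, 0, 0], [0, 0, 0, 0, 0, 0, 0]]}}

```text
t: 24.72
tcp_pos: [597.7, 122.3, 26.7]
eef_rot: [2.217, 2.221, -0.007]
force: [2.4, -25.1, 3.8]
gripper_width: 0.1
grasp_force: 12.4
```

```bash
python3 - <<'E'
from cell import *
from h import *
s=get_state();print(s['tcp_pos'],s['force'])
c=camera('top');S=camera('scene')
a=cv2.resize(c['color'][190:280,150:300],(500,300),interpolation=cv2.INTER_CUBIC)
b=cv2.resize(S['color'][140:250,230:420],(518,300),interpolation=cv2.INTER_CUBIC)
cv2.imwrite('pics/g2.png',cv2.resize(np.hstack([a,b]),(800,236))[:,:,::-1])
E
```

```text
[597.68061971 122.31211086  26.68572055] [  2.3954339  -25.11070923   3.81462183]
```

View pics/g2.png

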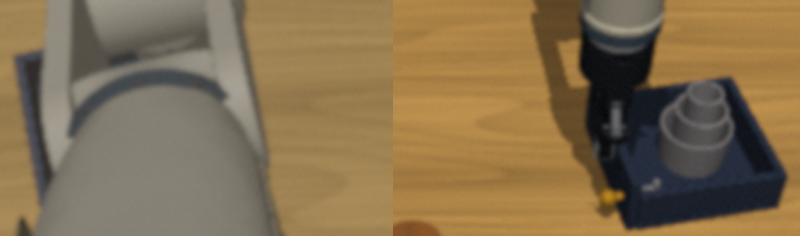

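The last view shows the nested stack in the bay and the gate closed along its side. Pushing now meets a hard stop at 25 N, well past the 5 N catch. I back off and check numerically that the gate stays shut.

{"name": "servo_tool", "arguments": {"motion": [[0, 0, 0, -0.01, 0, 0, 0], [0, 0, 0, -0.03, 0, 0, 0], [0, 0, 0, -0.05, 0, -0.02, 0], [0, 0, 0, -0.06, -0.02, -0.05, 0], [0, 0, 0, -0.06, -0.02, -0.05, 0], [0, 0, 0, -0.06, -0.02, -0.04, 0], [0, 0, 0, -0.06, 0, 0, 0], [0, 0, 0, -0.04, 0, 0, 0], [0, 0, 0, 0, 0, 0, 0]]}}

```text
t: 25.95
tcp_pos: [549.9, -208.9, 157.8]
eef_rot: [2.225, 2.217, 0.001]
force: [0.1, 0.7, -0.1]
gripper_width: -0.1
grasp_force: 0.0
```

```bash
python3 - <<'E'
from cell import *
from h import *
c=camera('top')
im=c['color'];hsv=cv2.cvtColor(im,cv2.COLOR_RGB2HSV)
H=np.array([495,119.]);
# gate top outer edge: predicted pixel lines for shut / 0.1 rad, and image colours across it near free edge
for s in(60,110,150,165):
    row=[]
    for off in range(-24,26,3):   # mm across gate along outward normal from the gate mid-line, shut
        a=np.radians(11);d=np.array([np.cos(a),np.sin(a)]);n=np.array([d[1],-d[0]])
        u,v=proj(c,np.array([*(H+s*d+off*n),79.]));r,g,b=im[int(round(v)),int(round(u))].astype(int)
        row.append(f'{off}:{b-r}')
    print(s,*row)
ys,xs=np.nonzero((hsv[:,:,0]>100)&(hsv[:,:,0]<135)&(hsv[:,:,1]>50));k=(xs>140)&(xs<300)&(ys>180)&(ys<290)
pts=np.c_[xs[k],ys[k]].astype(np.int32)
h=cv2.minAreaRect(pts);print(h,len(pts)); print(cv2.boxPoints(h).round(1).tolist())
print(get_state()['t'],get_state()['force'])
E
```

```text
60 -24:12 -21:12 -18:11 -15:12 -12:11 -9:9 -6:10 -3:11 0:10 3:7 6:-9 9:-63 12:-70 15:-74 18:-72 21:-73 24:-74
110 -24:11 -21:13 -18:12 -15:12 -12:9 -9:7 -6:9 -3:9 0:11 3:1 6:-22 9:-45 12:-57 15:-62 18:-64 21:-59 24:-58
150 -24:-8 -21:-8 -18:-6 -15:-6 -12:-10 -9:-5 -6:3 -3:8 0:6 3:-4 6:-41 9:-65 12:-75 15:-79 18:-80 21:-80 24:-81
165 -24:-49 -21:-66 -18:-62 -15:-57 -12:-49 -9:-51 -6:-21 -3:-1 0:4 3:-55 6:-72 9:-77 12:-78 15:-79 18:-77 21:-77 24:-77
((0.0, 0.0), (0.0, 0.0), 0.0) 0
[[0.0, 0.0], [0.0, 0.0], [0.0, 0.0], [0.0, 0.0]]
26.0 [ 0.61149215  0.5508174  -0.81466111]
```

```bash
python3 -c "
from cell import *
print(hand_in())"
```

```text
the job is handed in; nothing more can be done
None
```

I nested all three cups upright in the bay and pushed the gate shut against its stop, and its edge still read as shut after I backed off. The job was handed in at about 26 s; no verdict came back.

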